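# Unlock the grafting knife and present it level over the angle chart

## Robot

A 6-joint arm with a two-finger parallel gripper is mounted at the origin on the work surface. World frame = base frame: x ahead of the robot, y to its left, z up, the work surface at z = 0. Lengths are in m, angles in rad, forces in N, time in s.
With the tool pointing down it reaches from about 0.3 to 0.775 m from the base axis. Payload 14.6 kg.
Tool frame: the origin (TCP) lies midway between the tips of the shut fingers; the grasp point (between the pads) lies 19 mm behind it (ctrl.pinch_z is the distance from the TCP to the grasp point, in m); z points along the fingers, y is the line along which they close (so a half turn about z gives the same grasp; the last joint's range is limited). The gripper opens to 94 mm and grips with 3 to 60 N. Pads are 16 mm wide; open, the fingers measure 119 mm over their backs; the gripper's body (75 mm by 177 mm) begins 78 mm behind the grasp point.
Start: joints at [-1.316, 0.3, 1.521, -0, 1.321, -0.067], TCP at [0.174, -0.522, 0.205] pointing down, gripper open.
Joint ranges: [-3.03, 3.03], [-0.79, 2.21], [0.23, 2.52], [-1.04, 4.18], [0, 3.07], [-2.55, 2.55]. Speed limits (rad/s): [2.22, 2.22, 2.57, 3.14, 3.14, 3.14].

## Interface

Orientations are given as [roll, pitch, yaw] about the fixed x, y, z axes, in that order (R = Rz(yaw) Ry(pitch) Rx(roll)).
In Python, from station import ctrl gives the robot as it stands.
- The arm moves only by the tool jog_arm, never from a script. Its argument "motion" is a list of rows, each a list of 7 numbers: the shift along the tool's x, y, z in m, then the turn, a rotation vector about the tool's x, y, z in rad, then the opening, from -1 (shut) to 1 (fully open). In form: [[tx, ty, tz, rx, ry, rz, gripper], ...]. A call has 1 to 5 rows; each row shifts and turns the commanded pose from where the row before left it, along the tool's axes as they then stand; what a row does not reach is not made up. A row lasts 1/10 s, in which the tool goes at most 50 mm and 8.59 degrees, less where a joint would pass 70% of its speed; a pose out of reach is approached as far as the arm can. A call is refused whole if a number of a shift passes 0.05 or a number of a turn 0.15, either way. A call with a gripper value outside its range is refused whole. The fingers move at their own pace and stop on an object; "squeeze" is the grip in N (left out, the last holds). Time passes only in rows, so rows that do not move let the fingers close. It gives the time, the measured TCP pose, the force, the opening and the grip force at its end, in the units of the state.
- ctrl.get_obs(): the state, without advancing time (a new reading comes with each control period).
- ctrl.camera(name): name is "scene" or "side" or "wrist"; returns the picture (384x512x3 uint8, red, green, blue); there is no depth.
- ctrl.camera_model(name): a dict with "intrinsics" (3x3 intrinsics, pixels), "k1" (the pictures are not rectified: a ray, as slopes to the right and down, at radius r is drawn at 1 + k1 r^2 times it, then the intrinsics apply), "rvec" (rotation vector, rad) and "tvec" (3), from world to camera coordinates, as OpenCV has them. Camera axes: x right, y down, z forward; pixel columns grow to the right and rows downward; lengths in m; the calibration is good to about 2 mm. A picture is of the moment at which its call begins: read the wrist's pose just before it. camera_model takes no time and is no camera call; for the wrist camera it gives the pose at the moment of the call.
- ctrl.hand_in(): hands the job in; it is judged then, once.
The state is a dict: "time_s": time; "qpos": joint angles; "joint_vel": joint speeds; "tau": joint torques, N m; "ee_pos": TCP position; "eef_rot": TCP orientation; "force": force on the tool from outside, world axes, zero at the start; "moment": the same for the moment, N m; "grip_width": finger opening in m; "grip_force": force on a finger pad.
Only numpy, scipy, OpenCV 4.12 (cv2) and the standard library are available. Lean on these libraries where they do the work, as an engineer would, in place of code of your own. Each camera call takes 0.05 s, during which the arm holds its last target. There are 200 camera calls.

## Task

Pull the black lock knob on the knife dock all the way out to its stop, then draw the grafting knife out of the sloping dock and turn it level, cutting edge downwards, with the blade above the middle of the angle chart and pointing along the chart's base line (either way round). Keep it held still there, with the handle at least 20 cm above the bench, and finish while still holding it: do not put it down or let go. Leave the other things on the bench where they are.

Things in the scene. Friction and masses are not known exactly. Their poses are not given: they have to be found in the camera images.
- dock: Fixed wooden knife dock, base 145 x 128 mm, 105 mm tall. Origin: on the bench straight below its mouth's centre (85 mm up); z up. The knife sits in it on a 45 degree slope, its handle sticking out up and towards dock -x (roughly to the robot), on a tongue 16 mm wide reaching 50 mm up the slope from the mouth. On the +y side, 36 to 62 mm out, a steel bracket holds the lock bolt.
- bolt (a joint): Lock bolt, slides along the dock's +y axis: 0 m = home (its tip lies across the knife's steel guard, and the knife cannot be drawn), 0.030 m = fully out at the stop. The knife is free from 0.015 m on. It resists with about 3 N of friction all the way and stays where it is left.
- bolt_knob (a point): Centre of the black round knob on the lock bolt's end: 26 mm diameter, 24 mm long along dock y; 86 mm from the dock's middle on its +y side when home, 95 mm above the bench; 12 mm of free shaft between it and the bracket. It moves with the bolt; its axes are the dock's.
- knife_grip (a point): Middle of the knife's flat-sided wooden handle (110 long, 20 wide, 24 mm high; knife 140 g). Axes: +x to the blade's point, y across the width, -z the cutting edge. In the dock: handle up a 45 degree slope, this point about 130 mm above the bench. A steel guard 56 mm wide (y) at x = 55 to 63 mm rests on the dock's mouth. Drawn 70 mm along -x, the blade is clear.
- knife_blade (a point): Middle of the knife's steel blade (3.5 mm thick, 22 mm high, 65 mm long), 95 mm along the knife's +x from the middle of its handle.
- chart: Fixed white angle chart lying flat on the bench, 297 (x) x 210 (y) x 3 mm, with a half-circle protractor. Origin: underside, at the sheet's middle, which is also the middle of the thick straight base line; the base line runs along the chart's x axis (long side), the half-circle is on its +y side.
- cane_mid (a point): Bystander: short bent brown cane, 150 mm long, 12 mm thick, lying on the chart (its middle). Leave alone.
- tape_mid (a point): Bystander: white roll of grafting tape, 52 mm diameter, 22 mm high, lying beside the dock on its -y side (its centre).
- tin_mid (a point): Bystander: small open aluminium tin, 68 mm diameter, 45 mm high, in front of the robot (its centre).
- jar_mid (a point): Bystander: white closed jar, 70 mm diameter, 110 mm high, at the right side (its centre).
- stone_mid (a point): Bystander: grey sharpening stone, 200 x 60 x 28 mm, at the left side (its centre).
There are look-alikes about, which are no part of the job. Several things have the shape of the dock; the one meant has the colours described above.

How it is judged:
On the way, in this order (a step that is already met when the one before it is completed fails the run):
1. the lock knob is pulled out to its stop (value of joint bolt above 0.026 m), for 0.2 s.
2. the knife is drawn clear of the dock, its lock still out (horizontal distance between knife_grip and dock above 0.085 m and height (world z) of knife_grip above 0.165 m and contact force between knife and dock below 0.05 N and contact force between knife and the fingers above 1 N and value of joint bolt above 0.026 m), for 0.1 s.
At the end, for the whole second after the job is handed in: Knife still in the fingers, carried by nothing else; mid-handle over 180 mm up; level within 0.2 rad, edge down within 0.26 rad, along the base line within 0.26 rad; mid-blade within 45 mm horizontally of the chart's middle; lock knob still out (over 26 mm) (height (world z) of knife_grip above 0.18 m and angle between knife_grip's own x axis and vertical between 1.37 and 1.77 rad and angle between knife_grip's own z axis and vertical below 0.26 rad and angle between the x axis of knife_grip and the x axis of chart, either way round below 0.26 rad and horizontal distance between knife_blade and chart below 0.045 m and contact force between knife and the fingers above 1 N and contact force between knife and dock below 0.05 N and value of joint bolt above 0.026 m and linear speed of knife below 0.03 m/s and angular speed of knife below 0.2 rad/s); the arm keeps its last pose, push and grip.
It fails at once if a bystander (cane, tape, tin, jar, stone) is moved by more than 40 mm (distance of any of cane_mid, tape_mid, tin_mid, jar_mid, stone_mid from where it was at the start of the episode above 0.04 m).
It also fails if it takes over 48 s, if anything falls off the work surface, if the arm or the gripper's body presses on something with over 40 N, if the wrist force passes 120 N, or if a joint passes its speed limit or range.

## Working session

There is one attempt and no reset: what is moved stays moved. The work goes in short steps, Python scripts to look and compute and a tool call to move; the robot and the scene stay as the last step left them, time stands still between calls to the robot, and variables do not carry over. Pictures are saved under pics/ and viewed, at most 10 in all, crops included, and the job is handed in when it is done.

Besides the shell and the picture viewer there is one more tool, called after ">>>" as a command line: name --pt "numbers of a row" for each row, then --argument value for the rest. jog_arm: Moves the arm, as the interface text tells. Its arguments: {"type":"object","properties":{"motion":{"type":"array"},"squeeze":{"type":"number"}},"required":["motion"]}

```bash
ls; mkdir -p pics; cat > h.py <<'E'
import numpy as np, cv2
from scipy.spatial.transform import Rotation as R
from station import ctrl
def save(n,f):
    m=ctrl.camera_model(n); im=ctrl.camera(n); cv2.imwrite(f,im[:,:,::-1]); return im,m
E
python3 - <<'E'
from h import *
import pickle
d={}
a=[]
for n in("scene","side"):
    im,m=save(n,f"pics/{n}0.png"); d[n]=m; print(n,m)
    np.save(f"{n}0.npy",im)
pickle.dump(d,open("m.pkl","wb"))
o=ctrl.get_obs(); print(o)
E
```

```text
pics
scene {'intrinsics': array([[401.16936555,   0.        , 251.47418025],
       [  0.        , 401.16936555, 191.36601408],
       [  0.        ,   0.        ,   1.        ]]), 'k1': -0.0829357236714238, 'rvec': array([ 2.08889108,  0.76556296, -0.37561084]), 'tvec': array([-0.31849096, -0.10475456,  1.4882111 ])}
side {'intrinsics': array([[387.18550216,   0.        , 253.59434626],
       [  0.        , 387.18550216, 186.69555171],
       [  0.        ,   0.        ,   1.        ]]), 'k1': -0.04457807698661587, 'rvec': array([ 0.49645065, -2.77651389,  1.03087074]), 'tvec': array([0.39248019, 0.19214384, 1.21172289])}
{'time_s': 0.1, 'qpos': array([-1.31562952e+00,  3.00378183e-01,  1.52152288e+00, -4.98447767e-05,
        1.32069264e+00, -6.66159614e-02]), 'joint_vel': array([-0.00042222, -0.00152076, -0.00216431,  0.00081776,  0.00168292,
       -0.00021353]), 'tau': array([ 2.26884340e-04, -5.32644475e+01, -3.53282940e+01,  7.08818645e-02,
        2.35254492e-02, -6.81179222e-05]), 'ee_pos': array([ 0.17385882, -0.52154912,  0.20496192]), 'eef_rot': array([-3.14059061e+00, -1.84623332e-05,  3.21795117e-01]), 'force': array([ 0.87221766,  0.03891069, -0.14316326]), 'moment': array([0.00215462, 0.06243577, 0.01737743]), 'grip_force': 0.0, 'grip_width': 0.09386123386148593}
```

View pics/scene0.png

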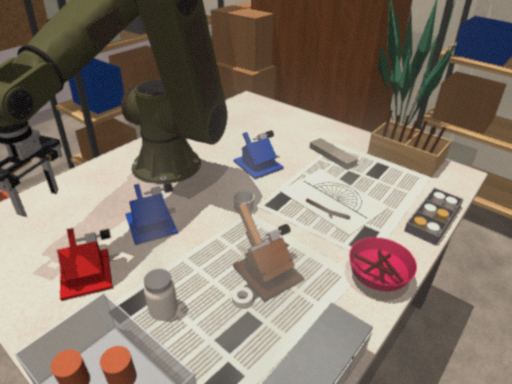

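View pics/side0.png

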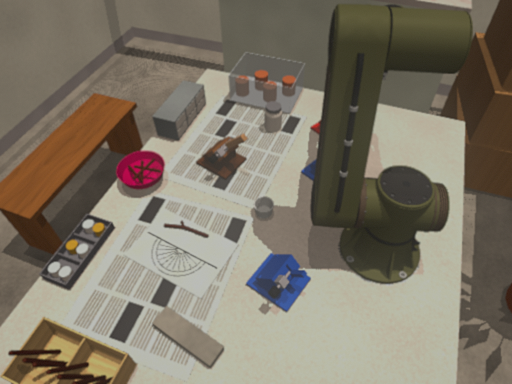

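The scene view shows the brown dock at about (268,265), its black knob at (284,230) and the handle top at (241,208). The chart is around (335,197) there and around (178,245) in the side view. I'll enlarge both.

```bash
python3 - <<'E'
from h import *
s=np.load("scene0.npy")[:,:,::-1]; d=np.load("side0.npy")[:,:,::-1]
c=lambda im,u,v:cv2.resize(im[v:v+75,u:u+100],(400,300),interpolation=cv2.INTER_CUBIC)
cv2.imwrite("pics/z.png",np.vstack([np.hstack([c(s,220,200),c(s,225,230)]),np.hstack([c(d,185,115),cv2.resize(d[195:300,120:260],(400,300),interpolation=cv2.INTER_CUBIC)])]))
E
```

```text
(no output)
```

View pics/z.png

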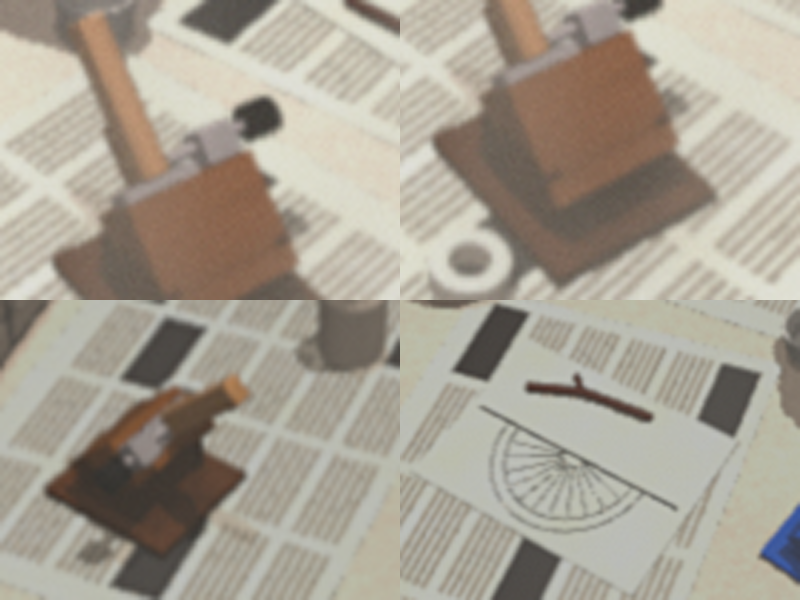

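Enlarged:
- **Knob:** scene (284.5,229) and side (212,157).
- **Handle top:** scene (242,205) and side (244,137).
- **Base corners:** scene (233,266), (265,300), (304,279). Side (197,163), (226,179), (246,159).
- **Chart base line:** side view, from (148,232) to (217,268.5).

```bash
cat >> h.py <<'E'
import pickle
def ray(m,p):
    K=m["intrinsics"]; k=m["k1"]
    q=cv2.undistortPoints(np.array([[p]],float),K,np.array([k,0,0,0,0.]))[0,0]
    Rm=cv2.Rodrigues(m["rvec"])[0]; d=Rm.T@np.array([q[0],q[1],1]); return -Rm.T@m["tvec"],d/np.linalg.norm(d)
def plane(m,p,z):
    o,d=ray(m,p); return o+d*(z-o[2])/d[2]
def tri(m1,p1,m2,p2):
    o,d=ray(m1,p1); a,b=ray(m2,p2)
    s=np.linalg.lstsq(np.c_[d,-b],a-o,rcond=None)[0]
    x,y=o+s[0]*d,a+s[1]*b; return (x+y)/2,np.linalg.norm(x-y)
def proj(m,P):
    return cv2.projectPoints(np.atleast_2d(P).astype(float),m["rvec"],m["tvec"],m["intrinsics"],np.array([m["k1"],0,0,0,0.]))[0][:,0]
E
python3 - <<'E'
from h import *
np.set_printoptions(precision=4,suppress=True)
m=pickle.load(open("m.pkl","rb")); S,D=m["scene"],m["side"]
print("knob",tri(S,(284.5,229.2),D,(211.7,157)), plane(S,(284.5,229.2),.095),plane(D,(211.7,157),.095))
print("top",tri(S,(242,205),D,(243.7,137)))
for p in[(233.3,265.8),(265,300),(303.7,278.7)]: print("S",plane(S,p,.01))
for p in[(196.8,163),(226.3,178.8),(246.3,158.8)]: print("D",plane(D,p,.01))
a,b=plane(D,(148,232.1),.003),plane(D,(217,268.5),.003);print(a,b,(a+b)/2,np.linalg.norm(a-b),np.arctan2(*(b-a)[1::-1]))
E
```

```text
knob (array([ 0.6138, -0.1047,  0.0971]), np.float64(0.0010768697866175155)) [ 0.613  -0.1024  0.095 ] [ 0.6145 -0.1069  0.095 ]
top (array([ 0.5178, -0.1666,  0.1658]), np.float64(0.005146250226620222))
S [ 0.5433 -0.2281  0.01  ]
S [ 0.6778 -0.2624  0.01  ]
S [ 0.7113 -0.1444  0.01  ]
D [ 0.6977 -0.1343  0.01  ]
D [ 0.5615 -0.0984  0.01  ]
D [ 0.5305 -0.2178  0.01  ]
[0.7132 0.1988 0.003 ] [0.4466 0.2422 0.003 ] [0.5799 0.2205 0.003 ] 0.2700547155686671 2.980092733394649
```

```bash
cat >> h.py <<'E'
def plan(p,rot,n=None,g=1.0):
    "rows from the measured pose to TCP p, rotation rot, straight in world"
    o=ctrl.get_obs(); p0=np.array(o["ee_pos"]); R0=R.from_euler("xyz",o["eef_rot"])
    rv=(R0.inv()*rot).as_rotvec(); dp=np.array(p)-p0
    n=n or int(max(np.ceil(np.linalg.norm(dp)/.045),np.ceil(np.linalg.norm(rv)/.14),1))
    rows=[[*(R0*R.from_rotvec(rv*i/n)).inv().apply(dp/n).round(4),*(rv/n).round(4),g] for i in range(n)]
    print(n,"rows; dist",np.linalg.norm(dp).round(4)); 
    for i in range(0,n,5): print(str([[float(v) for v in r] for r in rows[i:i+5]]))
YAW=-.257
DX=np.array([np.cos(YAW),np.sin(YAW),0]); DY=np.array([-DX[1],DX[0],0]); Z=np.array([0,0,1.])
def rotm(y,z): return R.from_matrix(np.c_[np.cross(y,z),y,z])
E
python3 - <<'E'
from h import *
plan([.614,-.105,.24],rotm(DX,-Z))
E
```

```text
14 rows; dist 0.607
[[0.0392, -0.0183, -0.0025, -0.0001, -0.0, -0.0709, 1.0], [0.0404, -0.0155, -0.0025, -0.0001, -0.0, -0.0709, 1.0], [0.0414, -0.0126, -0.0025, -0.0001, -0.0, -0.0709, 1.0], [0.0422, -0.0096, -0.0025, -0.0001, -0.0, -0.0709, 1.0], [0.0428, -0.0066, -0.0025, -0.0001, -0.0, -0.0709, 1.0]]
[[0.0431, -0.0035, -0.0025, -0.0001, -0.0, -0.0709, 1.0], [0.0433, -0.0005, -0.0025, -0.0001, -0.0, -0.0709, 1.0], [0.0432, 0.0026, -0.0025, -0.0001, -0.0, -0.0709, 1.0], [0.0429, 0.0056, -0.0025, -0.0001, -0.0, -0.0709, 1.0], [0.0424, 0.0087, -0.0025, -0.0001, -0.0, -0.0709, 1.0]]
[[0.0417, 0.0116, -0.0025, -0.0001, -0.0, -0.0709, 1.0], [0.0408, 0.0146, -0.0025, -0.0001, -0.0, -0.0709, 1.0], [0.0396, 0.0174, -0.0025, -0.0001, -0.0, -0.0709, 1.0], [0.0383, 0.0202, -0.0025, -0.0001, -0.0, -0.0709, 1.0]]
```

>>> jog_arm --pt "0.039 -0.018 -0.008 0 0 -0.07 1" --pt "0.04 -0.0155 -0.008 0 0 -0.07 1" --pt "0.041 -0.0125 -0.008 0 0 -0.07 1" --pt "0.042 -0.0095 -0.008 0 0 -0.07 1" --pt "0.043 -0.0065 -0.008 0 0 -0.07 1"

```text
time_s: 0.6
ee_pos: [0.3315, -0.3727, 0.2456]
eef_rot: [-3.141, -0.0, 0.674]
force: [-0.0, -0.9, -0.2]
grip_width: 0.0938
grip_force: 0.0
```

>>> jog_arm --pt "0.043 -0.0035 0 0 0 -0.07 1" --pt "0.043 0 0 0 0 -0.07 1" --pt "0.043 0.0025 0 0 0 -0.07 1" --pt "0.043 0.0055 0 0 0 -0.07 1" --pt "0.0425 0.0085 0 0 0 -0.07 1"

```text
time_s: 1.1
ee_pos: [0.4893, -0.2252, 0.2453]
eef_rot: [-3.141, 0.0, 1.025]
force: [0.0, -1.4, 0.3]
grip_width: 0.094
grip_force: 0.0
```

>>> jog_arm --pt "0.042 0.0115 0 0 0 -0.07 1" --pt "0.041 0.0145 0 0 0 -0.07 1" --pt "0.04 0.0175 0 0 0 -0.07 1" --pt "0.038 0.02 0 0 0 -0.07 1" --pt "0 0 0 0 0 0 1"

```text
time_s: 1.6
ee_pos: [0.6173, -0.1047, 0.244]
eef_rot: [-3.14, -0.001, 1.308]
force: [-0.8, -0.3, -0.3]
grip_width: 0.0942
grip_force: 0.0
```

```bash
python3 - <<'E'
from h import *
im,m=save("wrist","pics/w1.png"); np.save("w1.npy",im); pickle.dump(m,open("w1.pkl","wb"))
print(ctrl.get_obs())
print(proj(m,[[.6138,-.1047,.095]]))
E
```

```text
{'time_s': 1.65, 'qpos': array([-2.29721092e-01,  4.48817559e-01,  1.22928644e+00,  7.72390487e-05,
        1.46530818e+00,  3.62083981e-02]), 'joint_vel': array([-0.05062876, -0.03856959,  0.03992169, -0.00808444, -0.00237615,
        0.00358277]), 'tau': array([  2.91008636, -61.92918062, -38.39878321,   0.26530682,
         0.06850773,  -0.06942872]), 'ee_pos': array([ 0.61605697, -0.10645565,  0.24416019]), 'eef_rot': array([-3.13977153e+00, -1.08765064e-05,  1.30485862e+00]), 'force': array([ 0.51505236, -1.22715589, -0.38351524]), 'moment': array([-0.02386704, -0.0472974 , -0.02722765]), 'grip_force': 0.0, 'grip_width': 0.09378298807590033}
[[251.33701347 181.37632974]]
```

View pics/w1.png

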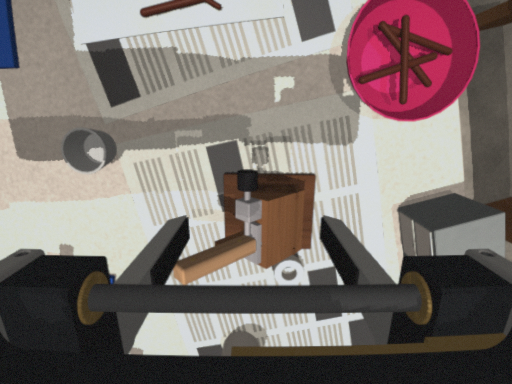

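The wrist view shows the knob at about (247,180), the bracket at (248,208), the handle from its butt at (180,272) to the guard at (253,243), and the tape at (289,272).

```bash
python3 - <<'E'
from h import *
np.set_printoptions(precision=4,suppress=True)
m=pickle.load(open("w1.pkl","rb")); im=np.load("w1.npy"); M=pickle.load(open("m.pkl","rb"))
g=im[160:200,225:275].max(2)<50
n,l,st,c=cv2.connectedComponentsWithStats(g.astype(np.uint8)); print(st,c+[225,160])
k=1+st[1:,4].argmax(); p=c[k]+[225,160]
print("knob",plane(m,p,.097),[tri(m,p,M[a],q) for a,q in(("scene",(284.5,229.2)),("side",(211.7,157)))])
print("base",plane(m,(225,172),.01),plane(m,(315,174),.01))
print("butt",tri(m,(179,271),M["scene"],(242,205)),plane(m,(179,271),.168))
# handle centre line by orange mask
hsv=cv2.cvtColor(im,cv2.COLOR_RGB2HSV)
roi=np.zeros(g.shape) if 0 else None
O=plane(m,p,.095)-.086*DY;O[2]=0
G=O-.045*DX+.13*Z; kx=(DX-Z)/2**.5
print("O",O,"G",G,"handle pred px",proj(m,[G-.055*kx,G,G+.055*kx,O+.085*Z]))
E
```

```text
[[   0    0   50   40 1434]
 [   0   10   50   22  541]
 [  38   14    3    2    4]
 [  42   14    1    1    1]
 [  43   14    7    5   13]
 [  36   16    1    1    1]
 [  46   17    4    4    6]] [[248.7706 178.8264]
 [250.5083 181.4529]
 [264.25   174.5   ]
 [267.     174.    ]
 [270.6923 175.1538]
 [261.     176.    ]
 [272.3333 178.6667]]
knob [ 0.6129 -0.1041  0.097 ] [(array([ 0.6134, -0.104 ,  0.0964]), np.float64(0.0010740103776757822)), (array([ 0.6129, -0.1039,  0.0982]), np.float64(0.00027749071673111546))]
base [ 0.5719 -0.0985  0.01  ] [ 0.7069 -0.1379  0.01  ]
butt (array([ 0.5181, -0.1646,  0.1651]), np.float64(0.002539138694309073)) [ 0.5181 -0.1637  0.168 ]
O [ 0.5909 -0.1877  0.    ] G [ 0.5474 -0.1763  0.13  ] handle pred px [[172.4283 275.2489]
 [213.5781 257.4015]
 [246.5735 242.9888]
 [251.1599 240.9784]]
```

```bash
sed -i 's/YAW=-.257/YAW=-.265/' h.py; python3 - <<'E'
from h import *
plan([.612,-.104,.077],rotm(DX,-Z),n=5)
E
```

```text
5 rows; dist 0.1672
[[0.0003, -0.0009, 0.0334, -0.0004, -0.0, -0.0002, 1.0], [0.0003, -0.0009, 0.0334, -0.0004, -0.0, -0.0002, 1.0], [0.0003, -0.0009, 0.0334, -0.0004, -0.0, -0.0002, 1.0], [0.0003, -0.0009, 0.0334, -0.0004, -0.0, -0.0002, 1.0], [0.0003, -0.0009, 0.0334, -0.0004, -0.0, -0.0002, 1.0]]
```

>>> jog_arm --pt "0 -0.002 0.04 0 0 0 1" --pt "0.001 -0.002 0.04 0 0 0 1" --pt "0.0005 0 0.04 0 0 0 1" --pt "0 0 0.03 0 0 0 1" --pt "0 0 0.017 0 0 0 1"

```text
time_s: 2.15
ee_pos: [0.61, -0.1064, 0.0757]
eef_rot: [-3.138, 0.0, 1.3]
force: [-0.2, 0.2, -0.0]
grip_width: 0.0943
grip_force: 0.0
```

>>> jog_arm --pt "0 0 0 0 0 0 1" --pt "0 0 0 0 0 0 0" --pt "0 0 0 0 0 0 -0.4" --pt "0 0 0 0 0 0 -0.4" --pt "0 0 0 0 0 0 -1" --squeeze 30

```text
time_s: 2.65
ee_pos: [0.6121, -0.1058, 0.0793]
eef_rot: [3.14, -0.0, 1.302]
force: [-0.4, 0.3, -0.3]
grip_width: 0.0656
grip_force: 0.0
```

>>> jog_arm --pt "0 0 0 0 0 0 -1" --pt "0 0 0 0 0 0 -1" --pt "0 0 0 0 0 0 -1" --squeeze 30

```text
time_s: 2.95
ee_pos: [0.6118, -0.1057, 0.0785]
eef_rot: [3.142, -0.0, 1.302]
force: [0.0, -0.4, 0.5]
grip_width: 0.0416
grip_force: 0.0
```

>>> jog_arm --pt "0 0 0 0 0 0 -1" --pt "0 0 0 0 0 0 -1" --pt "0 0 0 0 0 0 -1" --pt "0 0 0 0 0 0 -1" --squeeze 30

```text
time_s: 3.35
ee_pos: [0.6083, -0.1047, 0.0779]
eef_rot: [-3.132, 0.0, 1.302]
force: [-27.8, 6.4, 13.8]
grip_width: 0.0255
grip_force: 30.0
```

>>> jog_arm --pt "0 -0.004 0 0 0 0 -1" --pt "0.006 0 0 0 0 0 -1" --pt "0.008 0 0 0 0 0 -1" --pt "0.008 0 0 0 0 0 -1"

```text
time_s: 3.75
ee_pos: [0.6138, -0.0831, 0.0782]
eef_rot: [-3.141, 0.0, 1.302]
force: [-0.1, -2.4, -1.4]
grip_width: 0.0252
grip_force: 30.0
```

>>> jog_arm --pt "0.005 0 0 0 0 0 -1" --pt "0.004 0 0 0 0 0 -1" --pt "0.001 0 0 0 0 0 -1" --pt "0 0 0 0 0 0 -1"

```text
time_s: 4.15
ee_pos: [0.6156, -0.0766, 0.0781]
eef_rot: [-3.14, 0.005, 1.301]
force: [-7.2, -23.1, -1.6]
grip_width: 0.0253
grip_force: 30.0
```

>>> jog_arm --pt "0 0 0 0 0 0 -1" --pt "0 0 0 0 0 0 -1" --pt "-0.001 0 0 0 0 0 0.3" --pt "0 0 0 0 0 0 0.3" --pt "0 0 0 0 0 0 0.3"

```text
time_s: 4.65
ee_pos: [0.6165, -0.0742, 0.0786]
eef_rot: [3.141, -0.0, 1.302]
force: [0.2, 0.7, -0.4]
grip_width: 0.0459
grip_force: 0.0
```

>>> jog_arm --pt "0 0 0 0 0 0 0.3" --pt "0 0 -0.03 0 0 0 0.3" --pt "0 0 -0.045 0 0 0 0.3" --pt "0 0 -0.045 0 0 0 0.3" --pt "0 0 -0.045 0 0 0 0.3"

```text
time_s: 5.15
ee_pos: [0.616, -0.0744, 0.2454]
eef_rot: [3.141, -0.0, 1.302]
force: [0.8, -0.5, 0.6]
grip_width: 0.0611
grip_force: 0.0
```

```bash
python3 - <<'E'
from h import *
o=ctrl.get_obs();print(o["ee_pos"],o["grip_width"],o["force"])
# knife grasp hover: tool down, closing along dock y
for s in (1,-1):
    rt=rotm(s*DY,-Z); print(s,(R.from_euler("xyz",o["eef_rot"]).inv()*rt).as_rotvec())
plan([.52,-.17,.27],rotm(-DY,-Z),g=.3)
plan([.52,-.17,.27],rotm(DY,-Z),g=.3)
E
```

```text
[ 0.61602546 -0.07436773  0.24543401] 0.06110641801162606 [ 0.81585339 -0.51322731  0.64841846]
1 [ 3.95605219e-04 -3.34335464e-05 -1.57441181e+00]
-1 [-3.34005337e-05 -3.95214594e-04  1.56718080e+00]
12 rows; dist 0.1377
[[-0.0098, -0.0056, -0.0021, -0.0, -0.0, 0.1306, 0.3], [-0.0105, -0.0043, -0.0021, -0.0, -0.0, 0.1306, 0.3], [-0.0109, -0.0029, -0.0021, -0.0, -0.0, 0.1306, 0.3], [-0.0112, -0.0014, -0.0021, -0.0, -0.0, 0.1306, 0.3], [-0.0113, 0.0, -0.002, -0.0, -0.0, 0.1306, 0.3]]
[[-0.0112, 0.0015, -0.002, -0.0, -0.0, 0.1306, 0.3], [-0.0109, 0.003, -0.002, -0.0, -0.0, 0.1306, 0.3], [-0.0104, 0.0043, -0.002, -0.0, -0.0, 0.1306, 0.3], [-0.0098, 0.0057, -0.002, -0.0, -0.0, 0.1306, 0.3], [-0.0089, 0.0069, -0.002, -0.0, -0.0, 0.1306, 0.3]]
[[-0.008, 0.008, -0.002, -0.0, -0.0, 0.1306, 0.3], [-0.0069, 0.009, -0.002, -0.0, -0.0, 0.1306, 0.3]]
12 rows; dist 0.1377
[[-0.0098, -0.0056, -0.0021, 0.0, -0.0, -0.1312, 0.3], [-0.009, -0.0068, -0.0021, 0.0, -0.0, -0.1312, 0.3], [-0.008, -0.008, -0.0021, 0.0, -0.0, -0.1312, 0.3], [-0.0069, -0.0089, -0.0021, 0.0, -0.0, -0.1312, 0.3], [-0.0057, -0.0098, -0.0021, 0.0, -0.0, -0.1312, 0.3]]
[[-0.0044, -0.0104, -0.002, 0.0, -0.0, -0.1312, 0.3], [-0.003, -0.0109, -0.002, 0.0, -0.0, -0.1312, 0.3], [-0.0015, -0.0112, -0.002, 0.0, -0.0, -0.1312, 0.3], [-0.0, -0.0113, -0.002, 0.0, -0.0, -0.1312, 0.3], [0.0015, -0.0112, -0.002, 0.0, -0.0, -0.1312, 0.3]]
[[0.0029, -0.0109, -0.002, 0.0, -0.0, -0.1312, 0.3], [0.0043, -0.0104, -0.002, 0.0, -0.0, -0.1312, 0.3]]
```

>>> jog_arm --pt "-0.008 -0.004 -0.008 0 0 -0.13 0.2" --pt "-0.008 -0.005 -0.008 0 0 -0.13 0.2" --pt "-0.007 -0.006 -0.008 0 0 -0.13 0.2" --pt "-0.006 -0.007 -0.008 0 0 -0.13 0.2" --pt "-0.005 -0.008 -0.008 0 0 -0.13 0.2"

```text
time_s: 5.65
ee_pos: [0.5852, -0.1092, 0.2839]
eef_rot: [3.141, -0.0, 1.958]
force: [-0.3, 0.6, 0.1]
grip_width: 0.0565
grip_force: 0.0
```

>>> jog_arm --pt "-0.004 -0.008 0 0 0 -0.13 0.2" --pt "-0.003 -0.009 0 0 0 -0.13 0.2" --pt "-0.0015 -0.009 0 0 0 -0.13 0.2" --pt "0 -0.009 0 0 0 -0.13 0.2" --pt "0.0015 -0.009 0 0 0 -0.13 0.2"

```text
time_s: 6.15
ee_pos: [0.5534, -0.1418, 0.2835]
eef_rot: [3.141, 0.0, 2.608]
force: [-0.8, -0.2, 0.4]
grip_width: 0.0568
grip_force: 0.0
```

>>> jog_arm --pt "0.003 -0.009 0 0 0 -0.13 0.2" --pt "0.004 -0.009 0 0 0 -0.14 0.2" --pt "0 0 0 0 0 0 0.2" --pt "0 0 0 0 0 0 0.2"

```text
time_s: 6.55
ee_pos: [0.5393, -0.1545, 0.2836]
eef_rot: [3.141, 0.0, 2.867]
force: [-0.3, -0.1, 0.0]
grip_width: 0.0563
grip_force: 0.0
```

```bash
python3 - <<'E'
from h import *
im,m=save("wrist","pics/w2.png"); np.save("w2.npy",im); pickle.dump(m,open("w2.pkl","wb"))
o=ctrl.get_obs();print(o["ee_pos"],o["eef_rot"],o["qpos"],o["grip_width"])
E
```

```text
[ 0.53937765 -0.15438705  0.28352356] [3.14140018e+00 2.39421759e-04 2.86795654e+00] [-3.44161623e-01  2.78687494e-01  1.36836945e+00  2.09474973e-04
  1.49431045e+00 -1.64133784e+00] 0.056685741891388856
```

View pics/w2.png

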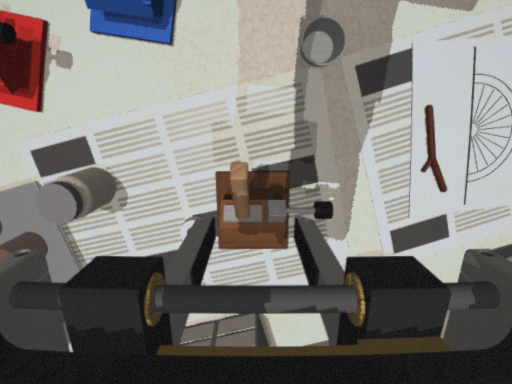

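The knob is pulled out, at (323,210). The handle runs from its butt at (239,170) to the guard at (242,212). The base corners are (217,172), (289,171) and (289,248).

```bash
python3 - <<'E'
from h import *
np.set_printoptions(precision=4,suppress=True)
m=pickle.load(open("w2.pkl","rb")); im=np.load("w2.npy")
hsv=cv2.cvtColor(im,cv2.COLOR_RGB2HSV).astype(int)
for v in range(160,222,5):
    r=hsv[v,215:295]; print(v,"".join("#" if a[1]>95 and a[2]>110 else "." for a in r))
B=[plane(m,p,.01) for p in((217,172),(289,171),(289,248),(218,248))]
print("base",B,[np.arctan2(*(b-a)[1::-1]) for a,b in((B[0],B[3]),(B[1],B[2]))])
k=plane(m,(323,210),.095);print("knob",k, (k-.116*DY)[:2])
print("butt",plane(m,(239,168),.168),"low",plane(m,(242,208),.11))
E
```

```text
160 ................................................................................
165 ................################................................................
170 ................################................................................
175 ...............#################................................................
180 ................###############.................................................
185 ................###############.................................................
190 .................###############................................................
195 ......................##########................................................
200 ......###########...............................................................
205 ......###.......................................................................
210 ......##........................................................................
215 .....###........................................................................
220 .....###........................................................................
base [array([ 0.5357, -0.2196,  0.01  ]), array([ 0.5672, -0.1008,  0.01  ]), array([ 0.7079, -0.1351,  0.01  ]), array([ 0.6724, -0.2616,  0.01  ])] [np.float64(-0.29768507591473464), np.float64(-0.23886503803625192)]
knob [ 0.6172 -0.0732  0.095 ] [ 0.5868 -0.1852]
butt [ 0.5138 -0.1649  0.168 ] low [ 0.5779 -0.1829  0.11  ]
```

```bash
python3 - <<'E'
from h import *
plan([.543,-.173,.111],rotm(DY,-Z),n=5,g=.2)
E
```

```text
5 rows; dist 0.1736
[[-0.0017, -0.0034, 0.0345, 0.0, 0.0, -0.0017, 0.2], [-0.0017, -0.0034, 0.0345, 0.0, 0.0, -0.0017, 0.2], [-0.0017, -0.0034, 0.0345, 0.0, 0.0, -0.0017, 0.2], [-0.0017, -0.0034, 0.0345, 0.0, 0.0, -0.0017, 0.2], [-0.0017, -0.0034, 0.0345, 0.0, 0.0, -0.0017, 0.2]]
```

>>> jog_arm --pt "-0.0045 -0.008 0.03 0 0 -0.008 0.2" --pt "-0.004 -0.009 0.042 0 0 0 0.2" --pt "0 0 0.042 0 0 0 0.2" --pt "0 0 0.035 0 0 0 0.2" --pt "0 0 0.024 0 0 0 0.2"

```text
time_s: 7.1
ee_pos: [0.5423, -0.1727, 0.1077]
eef_rot: [3.141, -0.003, 2.877]
force: [1.1, -0.2, -0.2]
grip_width: 0.0563
grip_force: 0.0
```

>>> jog_arm --pt "0 0 0 0 0 0 0.2" --pt "0 0 0 0 0 0 -0.3" --pt "0 0 0 0 0 0 -0.3" --pt "0 0 0 0 0 0 -0.3"

```text
time_s: 7.5
ee_pos: [0.5435, -0.1736, 0.1119]
eef_rot: [-3.141, 0.002, 2.879]
force: [0.4, -0.1, -0.8]
grip_width: 0.036
grip_force: 0.0
```

>>> jog_arm --pt "0 0 0 0 0 0 -1" --pt "0 0 0 0 0 0 -1" --pt "0 0 0 0 0 0 -1" --pt "0 0 0 0 0 0 -1" --pt "0 0 0 0 0 0 -1" --squeeze 50

```text
time_s: 8.0
ee_pos: [0.543, -0.1735, 0.111]
eef_rot: [-3.141, 0.001, 2.88]
force: [-2.6, 1.0, 5.6]
grip_width: 0.0198
grip_force: 50.0
```

>>> jog_arm --pt "0.005 0 -0.005 0 0 0 -1" --pt "0.01 0 -0.01 0 0 0 -1" --pt "0.01 0 -0.01 0 0 0 -1" --pt "0.01 0 -0.01 0 0 0 -1" --pt "0.01 0 -0.01 0 0 0 -1"

```text
time_s: 8.5
ee_pos: [0.4987, -0.1615, 0.1558]
eef_rot: [3.142, -0.0, 2.88]
force: [-0.1, -0.2, -0.7]
grip_width: 0.0199
grip_force: 50.0
```

>>> jog_arm --pt "0.01 0 -0.01 0 0 0 -1" --pt "0.01 0 -0.01 0 0 0 -1" --pt "0.01 0 -0.01 0 0 0 -1" --pt "0.005 0 -0.01 0 0 0 -1" --pt "0 0 -0.01 0 0 0 -1"

```text
time_s: 9.0
ee_pos: [0.4651, -0.1526, 0.2061]
eef_rot: [3.142, -0.0, 2.88]
force: [0.9, -0.1, -0.7]
grip_width: 0.0198
grip_force: 50.0
```

>>> jog_arm --pt "0 0 -0.01 0 0 0 -1" --pt "0 0 -0.02 0 0 0 -1" --pt "0 0 -0.03 0 0 0 -1" --pt "0 0 -0.03 0 0 0 -1" --pt "0 0 -0.01 0 0 0 -1"

```text
time_s: 9.5
ee_pos: [0.4663, -0.153, 0.3084]
eef_rot: [-3.141, 0.004, 2.88]
force: [0.1, -0.2, -0.6]
grip_width: 0.0195
grip_force: 50.0
```

```bash
cat >> h.py <<'E'
C=np.array([.580,.2205,0]); CY=-.161
CX=np.array([np.cos(CY),np.sin(CY),0]); CN=np.array([-CX[1],CX[0],0])
E
python3 - <<'E'
from h import *
# side view: what the scene cam says about the held knife and the knob
ims,M=save("scene","pics/s3.png")
a=ims[170:290,190:320]; cv2.imwrite("pics/s3c.png",cv2.resize(a,(650,600),interpolation=cv2.INTER_CUBIC)[:,:,::-1])
o=ctrl.get_obs();print(o["ee_pos"],o["qpos"],o["grip_width"],o["grip_force"])
# knife level: tool z = .707CX-.707Z, y=CN
t=(CX-Z)/2**.5; rt=rotm(CN,t)
G=C-.095*CX+.26*Z; plan(G+.019*t,rt,g=-1.)
E
```

```text
[ 0.4663272  -0.15297818  0.3081881 ] [-3.91651715e-01  1.03029093e-01  1.52027367e+00  3.59275997e-05
  1.51442279e+00 -1.70068540e+00] 0.0201372348991807 49.982094168663025
9 rows; dist 0.3928
[[0.0076, 0.0424, 0.0068, -0.0045, -0.0868, -0.0106, -1.0], [0.0077, 0.0425, 0.0063, -0.0045, -0.0868, -0.0106, -1.0], [0.0078, 0.0426, 0.0058, -0.0045, -0.0868, -0.0106, -1.0], [0.0078, 0.0426, 0.0054, -0.0045, -0.0868, -0.0106, -1.0], [0.0078, 0.0427, 0.0049, -0.0045, -0.0868, -0.0106, -1.0]]
[[0.0078, 0.0427, 0.0044, -0.0045, -0.0868, -0.0106, -1.0], [0.0077, 0.0428, 0.0039, -0.0045, -0.0868, -0.0106, -1.0], [0.0075, 0.0429, 0.0034, -0.0045, -0.0868, -0.0106, -1.0], [0.0074, 0.0429, 0.003, -0.0045, -0.0868, -0.0106, -1.0]]
```

View pics/s3c.png

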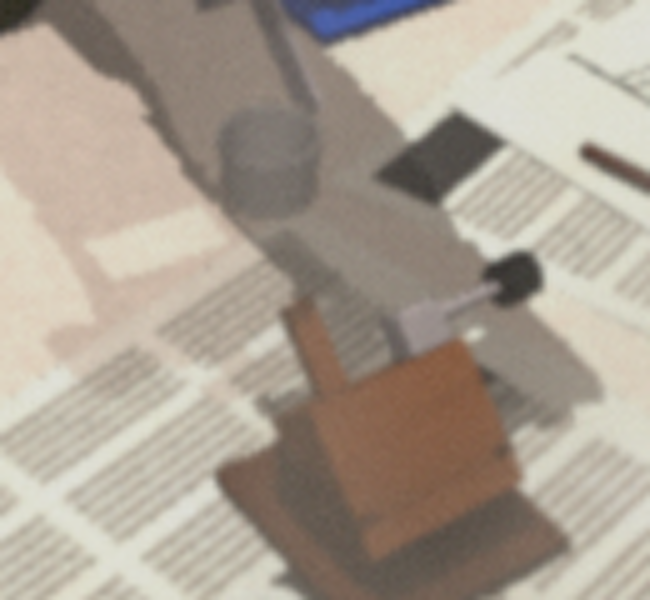

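The knife is drawn with its blade clear (tip near (315,105) in the crop). The knob is still out at (513,277), and the dock tongue is empty. Next I carry it to the chart and level it.

>>> jog_arm --pt "0.003 0.015 0.002 0 -0.03 0 -1" --pt "0.006 0.032 0.005 -0.0035 -0.065 -0.008 -1" --pt "0.006 0.032 0.005 -0.0035 -0.065 -0.008 -1" --pt "0.006 0.032 0.0045 -0.0035 -0.065 -0.008 -1" --pt "0.006 0.032 0.004 -0.0035 -0.065 -0.008 -1"

```text
time_s: 10.05
ee_pos: [0.4769, -0.0068, 0.281]
eef_rot: [3.132, 0.291, 2.911]
force: [0.5, 0.2, -1.3]
grip_width: 0.0199
grip_force: 50.0
```

>>> jog_arm --pt "0.006 0.032 0.004 -0.0035 -0.065 -0.008 -1" --pt "0.006 0.032 0.004 -0.0035 -0.065 -0.008 -1" --pt "0.006 0.032 0.0035 -0.0035 -0.065 -0.008 -1" --pt "0.006 0.032 0.003 -0.0035 -0.065 -0.008 -1" --pt "0.006 0.032 0.003 -0.0035 -0.065 -0.008 -1"

```text
time_s: 10.55
ee_pos: [0.4904, 0.1545, 0.2545]
eef_rot: [3.133, 0.617, 2.953]
force: [1.2, -0.5, -1.3]
grip_width: 0.0194
grip_force: 50.0
```

```bash
python3 - <<'E'
from h import *
o=ctrl.get_obs();print(o["ee_pos"],o["qpos"],o["grip_width"],o["grip_force"])
t=(CX-Z)/2**.5; rt=rotm(CN,t)
G=C-.095*CX+.26*Z; plan(G+.019*t,rt,g=-1.)
E
```

```text
[0.49035353 0.15449161 0.25447415] [ 0.39895503 -0.08578409  1.95010236 -0.45492444  0.79298645 -0.74433008] 0.019370334138161912 49.981489777565
2 rows; dist 0.08
[[0.0047, 0.0397, 0.0019, -0.0043, -0.0842, -0.0108, -1.0], [0.0044, 0.0397, 0.0017, -0.0043, -0.0842, -0.0108, -1.0]]
```

>>> jog_arm --pt "0.003 0.025 0.001 -0.003 -0.055 -0.007 -1" --pt "0.003 0.03 0.001 -0.003 -0.06 -0.008 -1" --pt "0.0025 0.02 0.001 -0.002 -0.045 -0.005 -1" --pt "0.001 0.005 0 0 -0.008 -0.001 -1" --pt "0 0 0 0 0 0 -1"

```text
time_s: 11.05
ee_pos: [0.499, 0.233, 0.2465]
eef_rot: [-3.139, 0.781, 2.982]
force: [0.3, -0.4, -0.8]
grip_width: 0.0198
grip_force: 50.0
```

```bash
python3 - <<'E'
from h import *
np.set_printoptions(precision=4,suppress=True)
o=ctrl.get_obs();print(o["ee_pos"],o["qpos"],o["grip_width"],o["grip_force"])
t=(CX-Z)/2**.5; rt=rotm(CN,t)
G=C-.095*CX+.26*Z; plan(G+.019*t,rt,g=-1.)
R0=R.from_euler("xyz",o["eef_rot"]); t=R0.apply(Z); g=o["ee_pos"]-.019*t
y=R0.apply([0,1,0]); kx=R.from_rotvec(y*-np.pi/4).apply(t)  # knife x, 45 deg from tool z
print("grip",g,"kx",kx)
a=[]
for n in("scene","side"):
    im,m=save(n,f"pics/{n}4.png"); pr=proj(m,[g-.055*kx,g+.055*kx,g+.0625*kx,g+.128*kx,C+.003*Z]); print(n,pr)
    u,v=pr[:4].mean(0).astype(int); u0=max(0,min(412,u-50)); v0=max(0,min(274,v-50)); print(u0,v0)
    a.append(cv2.resize(im[v0:v0+110,u0:u0+100],(400,440),interpolation=cv2.INTER_CUBIC))
cv2.imwrite("pics/f4.png",np.hstack(a)[:,:,::-1])
E
```

```text
[0.499  0.233  0.2465] [ 0.6142  0.0173  1.9401 -0.8118  0.7494 -0.3055] 0.019814419323839396 49.982061982154846
1 rows; dist 0.0008
[[-0.0004, 0.0007, 0.0002, -0.0022, -0.0045, 0.0008, -1.0]]
grip [0.4858 0.2352 0.26  ] kx [ 0.9869 -0.1613 -0.0045]
scene [[305.6711 109.9685]
 [332.5205 122.1545]
 [334.4553 123.0364]
 [351.9592 131.0381]
 [332.2247 196.6389]]
281 71
side [[213.2995 220.3982]
 [178.2483 203.7088]
 [175.9576 202.6164]
 [156.464  193.3121]
 [181.1267 249.6349]]
130 155
```

View pics/f4.png

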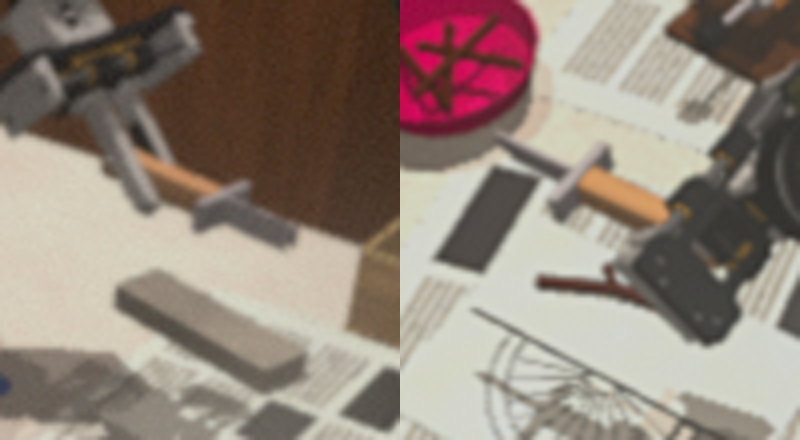

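The knife looks level with the blade over the chart. The tip is at scene (354.7,131) and side (155,189), the guard at scene (336.5,122) and side (175,200.7). I'll check these numerically before handing in.

```bash
python3 - <<'E'
from h import *
np.set_printoptions(precision=4,suppress=True)
M=pickle.load(open("m.pkl","rb")); S,D=M["scene"],M["side"]
a,b=tri(S,(354.7,131),D,(155,189)),tri(S,(336.5,122),D,(175,200.7)); d=a[0]-b[0]
print(a,b,"blade mid",(a[0]+b[0])/2,"pitch",np.arcsin(d[2]/np.linalg.norm(d)),"yaw",np.arctan2(d[1],d[0]),np.linalg.norm(d))
print("chart centre in scene view",plane(S,(335,197),.003))
o=ctrl.get_obs();print(o["joint_vel"].round(4),o["grip_force"])
E
```

```text
(array([0.6216, 0.2073, 0.2654]), np.float64(0.0038115041196372947)) (array([0.5519, 0.2244, 0.2648]), np.float64(0.003837153404175981)) blade mid [0.5868 0.2158 0.2651] pitch 0.009126151393901376 yaw -0.24025520996466682 0.07175717413171151
chart centre in scene view [0.5881 0.2248 0.003 ]
[-0.0087 -0.01   -0.0041 -0.0066 -0.0012  0.0073] 49.98187065124512
```

The knife measures level to 0.01 rad, and the blade is within 10 mm of the chart's middle. Its direction is within 0.08 rad of the base line, and the arm is still.

>>> jog_arm --pt "0 0 0 0 0 0 -1" --pt "0 0 0 0 0 0 -1" --pt "0 0 0 0 0 0 -1" --pt "0 0 0 0 0 0 -1"

```text
time_s: 11.55
ee_pos: [0.4996, 0.2325, 0.2481]
eef_rot: [-3.141, 0.784, 2.978]
force: [0.0, -0.3, -2.2]
grip_width: 0.0196
grip_force: 50.0
```

```bash
python3 -c "
from station import ctrl
print(ctrl.hand_in())"
```

```text
the job is handed in; nothing more can be done
None
```

I handed the job in at 11.6 s, but the hand-in gave no verdict: the lock knob is out at its stop and the knife is held still and level about 26 cm up, with its blade about 10 mm or less from the chart's middle and along the base line within 0.08 rad.

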